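# Swap the model bench's jar, bottle and case back into their own trays

### The job

On the model-building bench the round paint jar, the square cement bottle and the long parts case are standing in each other's drip trays. Put each one upright in the middle of the tray of its own shape: jar in the round tray, bottle in the square tray, case lengthwise in the long tray; the empty cardboard lid is there to park one in meanwhile. Do not tip any of them over, and leave the file, the nippers and the tall spare bottle where they are.

Things in the scene. Friction and masses are not known exactly. Their poses are not given: they have to be found in the camera images.
- jar_mid (a point): Loose round paint jar, upright: grey glass 46 mm in diameter with a white screw cap of 45 mm, 52 mm tall in all, about 100 g. The point is its centre, 26 mm above its underside; z up. It starts standing in the square tray.
- bottle_mid (a point): Loose square cement bottle, upright: grey glass body 42 x 42 mm and 46 mm tall, then a narrow neck and a white cap 28 mm in diameter up to 66 mm in all, about 110 g. The point is on its axis half-way up, 33 mm above its underside; x and y are square to its flat sides, z up. It starts standing in the long tray.
- case_mid (a point): Loose closed parts case, a plain oblong box of pale grey plastic 64 mm long (x) x 32 mm wide (y) x 40 mm tall, upright, about 90 g; its lid does not open. The point is its centre, 20 mm above its underside; x along its length, z up. It starts standing in the round tray, turned any way.
- round_tray: Fixed round grey plastic drip tray, home of the jar: 88 mm outside, 80 mm inside diameter, floor 3 mm thick, rim top 8 mm above the bench. Origin: centre of its underside, on the bench (z = 0).
- square_tray: Fixed square grey plastic drip tray, home of the bottle: 84 x 84 mm outside, 76 x 76 mm inside, floor 3 mm thick, rim top 8 mm above the bench. Origin: centre of its underside, on the bench; x and y square to its sides.
- long_tray: Fixed oblong grey plastic drip tray, home of the case: 104 mm (x) x 68 mm (y) outside, 96 x 60 mm inside, floor 3 mm thick, rim top 8 mm above the bench. Origin: centre of its underside, on the bench; x along its length.
- lid: Fixed shallow square cardboard lid, lying open side up and empty: the free spot for parking one thing. 130 x 130 mm outside, 124 x 124 mm inside, floor 3 mm thick, rim top 14 mm above the bench. Origin: centre of its underside, on the bench; x and y square to its sides.
- file: Bystander, loose: flat file with a black handle lying on the mat between the trays, 162 mm long (x, blade to +x), 14 mm wide, 10 mm high. Origin: on the underside near mid-length (the blade ends 80 mm ahead, the handle 82 mm behind).
- nippers: Bystander, loose: side cutters with blue handles lying at the left (+y side) of the work, about 145 mm long (x, jaws to +x), 56 mm wide, 12 mm high. Origin: under the pivot.
- spare_bottle: Bystander, loose: tall round bottle with a black cap standing at the right (-y side) of the work, 48 mm in diameter, 100 mm tall. Origin: centre of its underside.
Mind the look-alikes: they are no part of the job. Leave any turquoise look-alike of the part that bears case_mid alone. Leave any orange look-alike of the part that bears bottle_mid alone.

How it is judged:
By the outcome, as a careful person would: the job done as asked, in the order asked, and still so for the second after the job is handed in, with the robot touching nothing.
It also fails if it takes over 104 s, if anything falls off the work surface, if the arm or the gripper's body presses on something with over 40 N, if the wrist force passes 120 N, or if a joint passes its speed limit or range.

### The arm

A 6-joint arm with a two-finger parallel gripper is mounted at the origin on the work surface. World frame = base frame: x ahead of the robot, y to its left, z up, the work surface at z = 0. Lengths are in m, angles in degrees, forces in N, time in s.
With the tool pointing down it reaches from about 0.375 to 0.9 m from the base axis. Payload 3.1 kg.
Tool frame: the origin (TCP) lies at the very end of the fingers, on their centre line; the grasp point (between the pads) lies 19 mm behind it; z points along the fingers, y is the line along which they close (so a half turn about z gives the same grasp; the last joint's range is limited). The gripper opens to 87 mm and grips with 3 to 60 N. Pads are 19 mm wide; open, the fingers measure 117 mm over their backs; the gripper's body (75 mm by 190 mm) begins 51 mm behind the grasp point.
Start: joints at [-81.159, 30.224, 82.088, -0, 67.689, -10.227], TCP at [0.204, -0.591, 0.223] pointing down, gripper open.
Joint ranges: [-176.69, 176.69], [-43.24, 126.21], [12.49, 139.97], [-82, 262], [0, 151.66], [-163.58, 163.58]. Speed limits (degrees/s): [159.86, 159.86, 180, 180, 180, 180].

### API

Orientations are given as a 3x3 rotation matrix whose columns are the frame's x, y, z axes.
In Python, from rig import * gives the robot as it stands.
- The arm moves only by the tool jog_arm, never from a script. Its arguments are lists of equal length, an entry for each row: "delta_pos": the shift along the world's x, y, z in cm, a list of three; "turn": the turn about the world's z in degrees; "grip": the closure, from 0 (fully open) to 1 (shut). In form: {"delta_pos": [[x, y, z], ...], "turn": [turn, ...], "grip": [grip, ...]}. A call has 1 to 12 rows; each row is the pose to reach, as a shift and turn from the pose commanded when the call began; what a row does not reach only later rows make up. A row lasts 1/8 s, in which the tool goes at most 62.5 mm and 10.7 degrees, less where a joint would pass 70% of its speed; a pose out of reach is approached as far as the arm can. A call with a gripper value outside its range is refused whole. The fingers move at their own pace and stop on an object; the grip force is fixed at half the most. Time passes only in rows, so rows that repeat a pose let the fingers close. It gives the time, the measured TCP pose, the force, the opening and the grip force at its end, in the units of the state.
- read_state(): the state, without advancing time (a new reading comes with each control period).
- capture(name): name is "scene" or "top" or "wrist"; returns a dict with "color" (420x560x3 uint8, blue, green, red), "fovy" (degrees; the focal length in pixels is half the picture's height over the tangent of half this angle, whatever the lens; pixels are square), "cx", "cy" (the principal point, pixels), "camera_from_world" (4x4, takes a point from world to camera coordinates). Camera axes: x right, y up, looking along -z (the intrinsics and any distortion apply to the point x, -y, -z); pixel columns grow to the right and rows downward; lengths in m; the calibration is good to about 2 mm. A picture is of the moment at which its call begins. There is no depth.
- hand_in(): hands the job in; it is judged then, once.
The state is a dict: "time_s": time; "joint_positions": joint angles; "qvel": joint speeds; "tau": joint torques, N m; "position": TCP position; "tcp_rot": TCP orientation; "force": force on the tool from outside, world axes, zero at the start; "moment": the same for the moment, N m; "opening": opening from 0.0 (shut) to 1.0 (fully open); "grasp_force": force on a finger pad.
Only numpy, scipy, OpenCV 4.12 (cv2) and the standard library are available. Lean on these libraries where they do the work, as an engineer would, in place of code of your own. Each camera call takes 0.05 s, during which the arm holds its last target. There are 200 camera calls.

## Working session

There is one attempt and no reset: what is moved stays moved. The work goes in short steps, Python scripts to look and compute and a tool call to move; the robot and the scene stay as the last step left them, time stands still between calls to the robot, and variables do not carry over. Pictures are saved under pics/ and viewed, at most 14 in all, crops included, and the job is handed in when it is done.

Besides the shell and the picture viewer there is one more tool, called after "Emit:" as name(argument=value, ...) on one line, values as JSON. jog_arm: Moves the arm, as the interface text tells. Its arguments: {"type":"object","properties":{"delta_pos":{"type":"array"},"turn":{"type":"array"},"grip":{"type":"array"}},"required":["delta_pos","turn","grip"]}

```bash
mkdir -p pics; ls; python3 - <<'E'
from rig import *
import cv2
for n in ("top","scene"):
    c=capture(n); cv2.imwrite(f"pics/{n}0.png",c["color"]); print(n,{k:v for k,v in c.items() if k!="color"})
s=read_state(); print(s["position"],s["tcp_rot"],s["time_s"],s["opening"])
E
```

```text
pics
top {'fovy': 49.35101259396097, 'cx': 287.01424873434064, 'cy': 206.77992389964447, 'camera_from_world': array([[ 0.01514166, -0.99978205, -0.01437331,  0.00311115],
       [ 0.98792141,  0.01274186,  0.15443101, -0.59649481],
       [-0.15421421, -0.01653804,  0.98789902, -1.02369222],
       [ 0.        ,  0.        ,  0.        ,  1.        ]])}
scene {'fovy': 54.45784392116841, 'cx': 286.4322851740342, 'cy': 212.83467249173694, 'camera_from_world': array([[ 0.59037421,  0.8070462 ,  0.01160711, -0.32838479],
       [-0.69137711,  0.49823435,  0.52322101,  0.38940325],
       [ 0.41648047, -0.31692108,  0.85211798, -1.19627999],
       [ 0.        ,  0.        ,  0.        ,  1.        ]])}
[ 0.2041005  -0.59006475  0.22171115] [[ 9.45146918e-01  3.26645404e-01 -2.89868251e-04]
 [ 3.26645368e-01 -9.45145176e-01  1.84375159e-03]
 [ 3.28285404e-04 -1.83730025e-03 -9.99998258e-01]] 0.1 0.9966685471819247
```

View pics/top0.png

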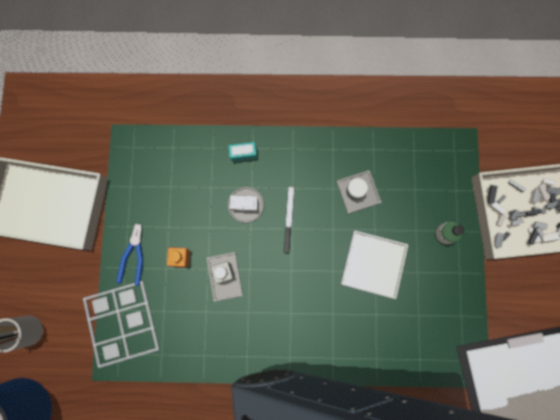

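View pics/scene0.png

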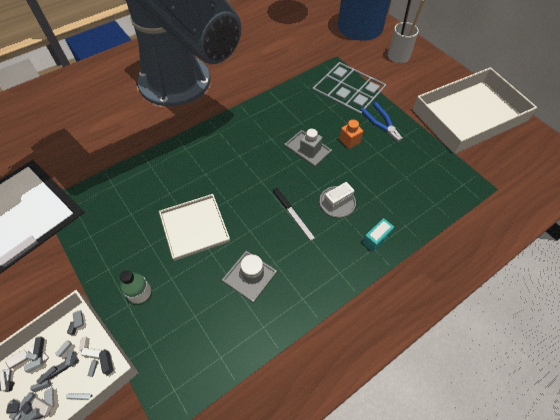

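The top view shows the jar at (358,188) in the square tray, the lid at (375,265) and the file at (289,220). 
- **Case candidates:** pale grey at (243,203) in the round tray, and turquoise at (242,151). I take the grey one, by its colour and because it stands in the round tray. 
- **Bottle candidates:** grey with a white cap at (222,271) in the long tray, and orange at (177,257). I take the grey one. 

I'll confirm both in an enlarged crop.

```bash
python3 - <<'E'
import cv2
c=cv2.imread("pics/top0.png")[135:315,155:425]
cv2.imwrite("pics/crop0.png",cv2.resize(c,(783,522),interpolation=cv2.INTER_CUBIC))
E
```

```text
(no output)
```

View pics/crop0.png

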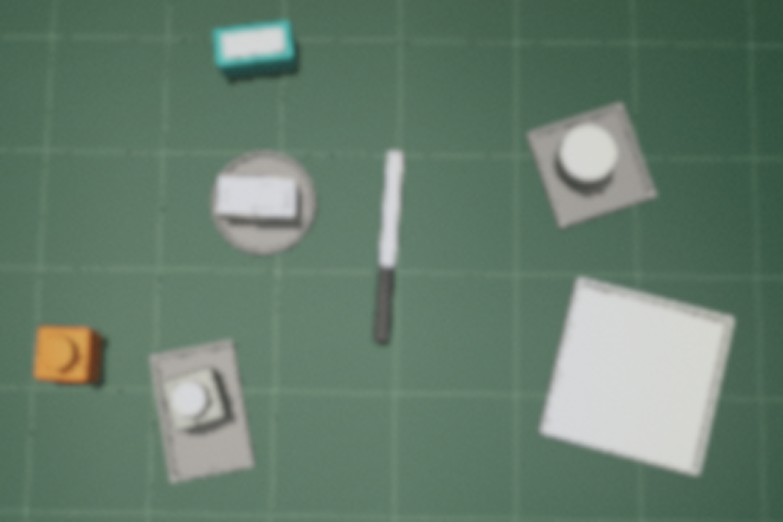

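The crop confirms the grey case at crop (257,198), the grey bottle at (190,398) and the jar at (588,153). The turquoise case and the orange bottle are the look-alikes.

```bash
cat > h.py <<'E'
import numpy as np
def ray(cam,uv,z):
    """pixel(s) -> world points on the plane z"""
    T=np.asarray(cam["camera_from_world"]); R,t=T[:3,:3],T[:3,3]; f=210/np.tan(np.radians(cam["fovy"])/2)
    uv=np.atleast_2d(uv).astype(float)
    d=np.c_[(uv[:,0]-cam["cx"])/f,-(uv[:,1]-cam["cy"])/f,-np.ones(len(uv))]@R
    o=-R.T@t
    return o+d*((z-o[2])/d[:,2])[:,None]
def proj(cam,P):
    T=np.asarray(cam["camera_from_world"]); p=np.atleast_2d(P)@T[:3,:3].T+T[:3,3]; f=210/np.tan(np.radians(cam["fovy"])/2)
    return np.c_[cam["cx"]-f*p[:,0]/p[:,2],cam["cy"]+f*p[:,1]/p[:,2]]
E
python3 - <<'E'
from rig import *
from h import *
c=capture("top")
for n,z,q in [("sq",.008,[(527,132),(622,102),(657,196),(561,227)]),("lid",.014,[(580,276),(735,317),(699,476),(540,433)]),
 ("round",.008,[(211,203),(316,203)]),("long",.008,[(150,354),(233,340),(254,467),(171,482)]),("jar",.055,[(558,153),(618,153)]),
 ("cap",.069,[(171,397),(208,397)]),("bot",.049,[(163,378),(212,368),(222,421),(173,431)]),("case",.043,[(217,175),(298,177),(297,220),(216,215)]),("file",.005,[(395,150),(381,344)]),("spare",.1,[(2.9*(458-155),2.9*(230-135))])]:
    p=ray(c,np.array(q)/2.9+[155,135],z); d=np.roll(p,-1,0)-p
    print(n,p.mean(0).round(4),np.linalg.norm(d,axis=1).round(3),np.degrees(np.arctan2(d[:,1],d[:,0])).round(1))
E
```

```text
sq [ 0.6422 -0.1626  0.008 ] [0.085 0.085 0.085 0.085] [ -71.5 -160.7  108.7   19.3]
lid [ 0.467 -0.198  0.014] [0.13  0.132 0.131 0.132] [-104.2  165.9   75.9  -14.6]
round [0.6055 0.1122 0.008 ] [0.088 0.088] [-89.3  90.7]
long [0.433  0.1577 0.008 ] [0.069 0.105 0.068 0.105] [ -79.6 -168.7  101.    11.8]
jar [ 0.6421 -0.1529  0.055 ] [0.048 0.048] [-89.3  90.7]
cap [0.4429 0.1586 0.069 ] [0.029 0.029] [-89.1  90.9]
bot [0.4413 0.1593 0.049 ] [0.039 0.042 0.039 0.042] [ -77.7 -167.3  102.3   13.1]
case [0.605  0.1139 0.043 ] [0.066 0.035 0.066 0.033] [ -90.7 -179.9   87.2    0.6]
file [0.571  0.0073 0.005 ] [0.164 0.164] [176.7  -3.3]
spare [ 0.5413 -0.3652  0.1   ] [0.] [0.]
```

Emit:
jog_arm(delta_pos=[[43.8,43.8,-3],[43.8,43.8,-3],[43.8,43.8,-3],[43.8,43.8,-3],[43.8,43.8,-3],[43.8,43.8,-3],[43.8,43.8,-3],[43.8,43.8,-3],[43.8,43.8,-3],[43.8,43.8,-3],[43.8,43.8,-3],[43.8,43.8,-3]], turn=[0,0,0,0,0,0,0,0,0,0,0,0], grip=[0,0,0,0,0,0,0,0,0,0,0,0])

```text
time_s: 1.65
position: [0.6415, -0.1525, 0.1919]
tcp_rot: [[0.945, 0.327, -0.002], [0.328, -0.945, 0.0], [-0.002, -0.001, -1.0]]
force: [0.1, -0.5, -0.0]
opening: 1.001
grasp_force: 0.0
```

```bash
python3 - <<'E'
from rig import *
from h import *
import cv2
w=capture("wrist"); s=read_state(); print(s["position"],s["time_s"],s["opening"])
im=w["color"].copy()
for P in [(.6421,-.1529,.055),(.6422,-.1626,.008)]:
    u=proj(w,[P])[0]; print(u); cv2.drawMarker(im,(int(u[0]),int(u[1])),(0,0,255),0,12,1)
cv2.imwrite("pics/w1.png",im)
E
```

```text
[ 0.64121332 -0.15327471  0.19213724] 1.7 0.9978715074589641
[283.0515977  202.13567758]
[291.47818483 194.81396136]
```

View pics/w1.png

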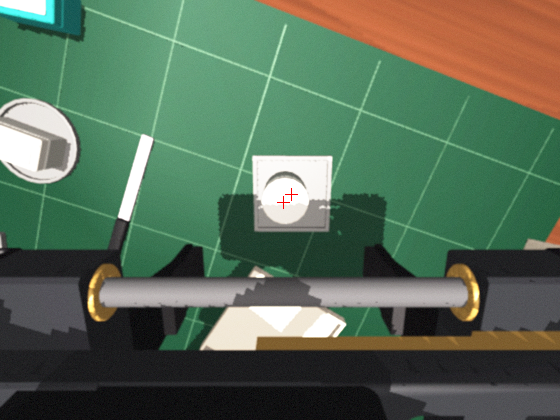

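The wrist view shows the jar's cap at about (286,199) and the tray centre at (291,194). Both lie within 2 mm of the projected points, so I go down.

Emit:
jog_arm(delta_pos=[[0,0,-6],[0,0,-11],[0,0,-15],[0,0,-17.4],[0,0,-17.4],[0,0,-17.4],[0,0,-17.4],[0,0,-17.4],[0,0,-17.4],[0,0,-17.4],[0,0,-17.4],[0,0,-17.4]], turn=[0,0,0,0,0,0,0,0,0,0,0,0], grip=[0,0,0,0,0,1,1,1,1,1,1,1])

```text
time_s: 3.2
position: [0.6425, -0.1528, 0.0189]
tcp_rot: [[0.945, 0.327, 0.001], [0.327, -0.945, -0.0], [0.0, 0.0, -1.0]]
force: [-0.5, -0.5, 3.3]
opening: 0.518
grasp_force: 30.0
```

Emit:
jog_arm(delta_pos=[[0,0,3],[0,0,6],[-6,-1.5,7],[-12,-3,7],[-17.5,-4.5,7],[-17.5,-4.5,7],[-17.5,-4.5,7],[-17.5,-4.5,4],[-17.5,-4.5,2],[-17.5,-4.5,0.6],[-17.5,-4.5,0.1],[-17.5,-4.5,0.1]], turn=[0,0,-10,-20,-30,-33,-33,-33,-33,-33,-33,-33], grip=[1,1,1,1,1,1,1,1,1,1,1,1])

```text
time_s: 4.7
position: [0.4677, -0.1977, 0.0196]
tcp_rot: [[0.971, -0.24, 0.0], [-0.24, -0.971, -0.0], [0.001, 0.0, -1.0]]
force: [0.2, -0.5, -0.6]
opening: 0.517
grasp_force: 30.0
```

Emit:
jog_arm(delta_pos=[[0,0,0],[0,0,0],[0,0,0],[0,0,0],[0,0,0],[0,0,0],[0,0,3],[0,0,8],[0,0,13],[0,0,16],[0,0,16]], turn=[0,0,0,0,0,0,0,0,0,0,0], grip=[1,0.3,0.3,0.3,0.3,0.3,0.3,0.3,0,0,0])

```text
time_s: 6.08
position: [0.4686, -0.1986, 0.182]
tcp_rot: [[0.971, -0.241, 0.005], [-0.241, -0.971, -0.004], [0.006, 0.002, -1.0]]
force: [0.4, 0.3, -0.1]
opening: 0.949
grasp_force: 0.0
```

Emit:
jog_arm(delta_pos=[[-2.5,35.7,0],[-2.5,35.7,0],[-2.5,35.7,0],[-2.5,35.7,0],[-2.5,35.7,0],[-2.5,35.7,0],[-2.5,35.7,0],[-2.5,35.7,0],[-2.5,35.7,0]], turn=[5,10,15,20,26.5,26.5,26.5,26.5,26.5], grip=[0,0,0,0,0,0,0,0,0])

```text
time_s: 7.2
position: [0.4422, 0.158, 0.179]
tcp_rot: [[0.977, 0.216, -0.001], [0.216, -0.977, -0.0], [-0.001, 0.0, -1.0]]
force: [-0.8, 0.2, -0.4]
opening: 0.999
grasp_force: 0.0
```

```bash
python3 - <<'E'
from rig import *
from h import *
import cv2
w=capture("wrist"); s=read_state(); print(s["position"],s["time_s"],s["opening"])
im=w["color"].copy()
for P in [(.442,.159,.069),(.433,.1577,.008)]:
    u=proj(w,[P])[0]; print(u); cv2.drawMarker(im,(int(u[0]),int(u[1])),(0,0,255),0,12,1)
cv2.imwrite("pics/w2.png",im)
E
```

```text
[0.4423175  0.1579929  0.17919225] 7.25 0.9999315312150167
[281.17359539 209.92810125]
[280.8790752 203.4049105]
```

View pics/w2.png

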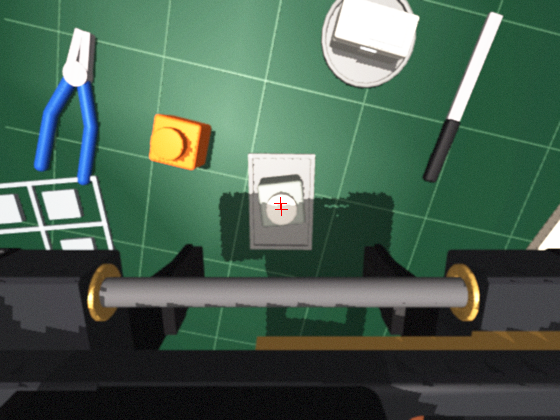

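The cap is at (281,209), on the marker, and the bottle is roughly square to the pads, so I go down and grip.

Emit:
jog_arm(delta_pos=[[0,0,-6],[0,0,-11],[0,0,-14],[0,0,-16.3],[0,0,-16.3],[0,0,-16.3],[0,0,-16.3],[0,0,-16.3],[0,0,-16.3],[0,0,-16.3],[0,0,-16.3],[0,0,-16.3]], turn=[0,0,0,0,0,0,0,0,0,0,0,0], grip=[0,0,0,0,0,1,1,1,1,1,1,1])

```text
time_s: 8.75
position: [0.4423, 0.1594, 0.0167]
tcp_rot: [[0.976, 0.218, 0.0], [0.218, -0.976, 0.0], [0.0, -0.0, -1.0]]
force: [-0.1, 0.8, 3.2]
opening: 0.494
grasp_force: 28.9
```

Emit:
jog_arm(delta_pos=[[0,0,3],[0,0,8],[3,-5,8],[6.5,-10.5,8],[10,-16,8],[13.5,-21.5,8],[17,-27,8],[20,-32.1,8],[20,-32.1,8],[20,-32.1,8],[20,-32.1,4],[20,-32.1,2]], turn=[0,0,1,2,3,4,5,6.4,6.4,6.4,6.4,6.4], grip=[1,1,1,1,1,1,1,1,1,1,1,1])

```text
time_s: 10.25
position: [0.6393, -0.1588, 0.0344]
tcp_rot: [[0.945, 0.327, -0.006], [0.327, -0.945, 0.003], [-0.004, -0.004, -1.0]]
force: [-0.2, -0.1, -1.2]
opening: 0.49
grasp_force: 28.9
```

```bash
python3 - <<'E'
from rig import *
import cv2
w=capture("wrist"); s=read_state(); print(s["position"],s["time_s"],s["opening"])
cv2.imwrite("pics/w3.png",w["color"])
E
```

```text
[ 0.63832221 -0.15857421  0.03203618] 10.3 0.4940393047664894
```

View pics/w3.png

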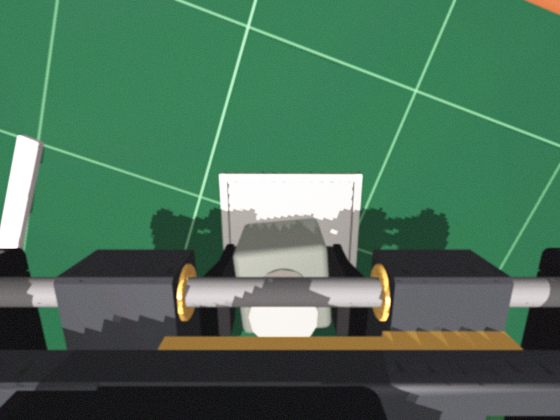

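The bottle hangs upright over the square tray, whose edges run along columns 220–360. The arm still lags about 4 mm, so I let it settle before setting down.

Emit:
jog_arm(delta_pos=[[0,0,0],[0,0,0],[0,0,-1],[0,0,-1.7],[0,0,-1.9],[0,0,-1.9],[0,0,-1.9]], turn=[0,0,0,0,0,0,0], grip=[1,1,1,1,1,1,1])

```text
time_s: 11.18
position: [0.6424, -0.1618, 0.0176]
tcp_rot: [[0.946, 0.325, 0.0], [0.325, -0.946, -0.0], [0.0, 0.0, -1.0]]
force: [-0.3, 0.3, -2.0]
opening: 0.49
grasp_force: 28.9
```

Emit:
jog_arm(delta_pos=[[0,0,0],[0,0,0],[0,0,0],[0,0,0],[0,0,0],[0,0,3],[0,0,8],[0,0,13],[0,0,16],[0,0,16],[0,0,16]], turn=[0,0,0,0,0,0,0,0,0,0,0], grip=[0.3,0.3,0.3,0.3,0.3,0.3,0.3,0,0,0,0])

```text
time_s: 12.55
position: [0.6412, -0.1613, 0.1763]
tcp_rot: [[0.946, 0.325, -0.002], [0.325, -0.946, 0.001], [-0.002, -0.002, -1.0]]
force: [-0.3, 0.8, -0.6]
opening: 0.982
grasp_force: 0.0
```

Emit:
jog_arm(delta_pos=[[-0.7,5,0],[-1.4,10,0],[-2,15,0],[-2.7,20,0],[-3.2,24,0],[-3.7,27.5,0],[-3.7,27.5,0],[-3.7,27.5,0],[-3.7,27.5,0],[-3.7,27.5,0]], turn=[10,20,30,40,50,60,69.4,69.4,69.4,69.4], grip=[0,0,0,0,0,0,0,0,0,0])

```text
time_s: 13.8
position: [0.6051, 0.1127, 0.177]
tcp_rot: [[0.031, 1.0, -0.001], [1.0, -0.031, -0.0], [-0.0, -0.001, -1.0]]
force: [-1.5, -0.5, 0.5]
opening: 0.998
grasp_force: 0.0
```

```bash
python3 - <<'E'
from rig import *
from h import *
import cv2
w=capture("wrist"); s=read_state(); print(s["position"],s["time_s"],s["opening"])
im=w["color"].copy()
a=np.radians(88.3);L=np.array([np.cos(a),np.sin(a)])*.032;W=np.array([-np.sin(a),np.cos(a)])*.016
for P in [(.605,.1135,.043),(.6055,.1122,.008)]+[(*(np.array([.605,.1135])+i*L+j*W),.043) for i in(1,-1) for j in (1,-1)]:
    u=proj(w,[P])[0]; print(u); cv2.drawMarker(im,(int(u[0]),int(u[1])),(0,0,255),0,8,1)
cv2.imwrite("pics/w4.png",im)
E
```

```text
[0.60520385 0.11272603 0.17723611] 13.85 1.0036137208425386
[283.51568813 202.46864909]
[284.03338249 195.8637454 ]
[266.0248133 168.5340398]
[300.92857913 168.48796489]
[267.05412633 234.59284564]
[300.05663123 234.56026526]
```

View pics/w4.png

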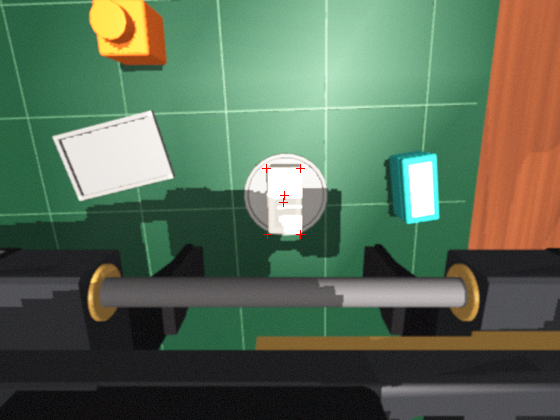

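The case outline, (267–302, 165–236), matches the predicted corners, with its length along the pads. I go down and grip.

Emit:
jog_arm(delta_pos=[[0,0,-6],[0,0,-11],[0,0,-14],[0,0,-16.3],[0,0,-16.3],[0,0,-16.3],[0,0,-16.3],[0,0,-16.3],[0,0,-16.3],[0,0,-16.3],[0,0,-16.3],[0,0,-16.3]], turn=[0,0,0,0,0,0,0,0,0,0,0,0], grip=[0,0,0,0,0,1,1,1,1,1,1,1])

```text
time_s: 15.35
position: [0.6054, 0.1133, 0.0146]
tcp_rot: [[0.029, 1.0, 0.0], [1.0, -0.029, 0.0], [0.0, 0.0, -1.0]]
force: [-0.4, -0.0, 0.7]
opening: 0.365
grasp_force: 30.0
```

Emit:
jog_arm(delta_pos=[[0,0,4],[0,0,8],[-3,0.8,8],[-6,1.5,8],[-9,2.3,8],[-12,3,8],[-15,4,8],[-17.2,4.4,8],[-17.2,4.4,8],[-17.2,4.4,8],[-17.2,4.4,8],[-17.2,4.4,5]], turn=[0,0,-10,-20,-30,-40,-50,-60,-70,-76.8,-76.8,-76.8], grip=[1,1,1,1,1,1,1,1,1,1,1,1])

```text
time_s: 16.85
position: [0.4353, 0.1576, 0.0657]
tcp_rot: [[0.979, 0.203, 0.006], [0.203, -0.979, 0.001], [0.006, 0.001, -1.0]]
force: [0.4, -0.9, -0.4]
opening: 0.364
grasp_force: 30.0
```

Emit:
jog_arm(delta_pos=[[0,0,-2],[0,0,-4],[0,0,-4.9],[0,0,-4.9],[0,0,-4.9],[0,0,-4.9]], turn=[0,0,0,0,0,0], grip=[1,1,1,1,1,1])

```text
time_s: 17.6
position: [0.4335, 0.1574, 0.016]
tcp_rot: [[0.98, 0.201, 0.001], [0.201, -0.98, 0.0], [0.001, 0.0, -1.0]]
force: [0.1, -0.4, -1.2]
opening: 0.368
grasp_force: 30.0
```

Emit:
jog_arm(delta_pos=[[0,0,0],[0,0,0],[0,0,0],[0,0,0],[0,0,3],[0,0,8],[0,0,13],[0,0,16],[0,0,16]], turn=[0,0,0,0,0,0,0,0,0], grip=[0.4,0.4,0.4,0.4,0.4,0.4,0,0,0])

```text
time_s: 18.73
position: [0.4348, 0.1576, 0.1777]
tcp_rot: [[0.98, 0.201, 0.006], [0.201, -0.98, 0.001], [0.006, 0.001, -1.0]]
force: [0.9, -0.0, -0.3]
opening: 0.855
grasp_force: 0.0
```

Emit:
jog_arm(delta_pos=[[0.5,-6,0],[1,-12,0],[1.5,-18,0],[2,-24,0],[3,-30,0],[3.4,-35.5,0],[3.4,-35.5,0],[3.4,-35.5,0],[3.4,-35.5,0],[3.4,-35.5,0]], turn=[-5,-10,-15,-20,-25.5,-25.5,-25.5,-25.5,-25.5,-25.5], grip=[0,0,0,0,0,0,0,0,0,0])

```text
time_s: 19.98
position: [0.467, -0.1961, 0.1754]
tcp_rot: [[0.971, -0.239, -0.001], [-0.239, -0.971, 0.001], [-0.001, -0.0, -1.0]]
force: [1.2, 0.2, 0.2]
opening: 0.999
grasp_force: 0.0
```

```bash
python3 - <<'E'
from rig import *
from h import *
import cv2
w=capture("wrist"); s=read_state(); print(s["position"],s["time_s"],s["opening"])
im=w["color"].copy()
for P in [(.467,-.198,.055)]:
    u=proj(w,[P])[0]; print(u); cv2.drawMarker(im,(int(u[0]),int(u[1])),(0,0,255),0,8,1)
cv2.imwrite("pics/w5.png",im)
E
```

```text
[ 0.46712788 -0.19640004  0.17554874] 20.025 1.0008884795980213
[284.18295522 206.97985596]
```

View pics/w5.png

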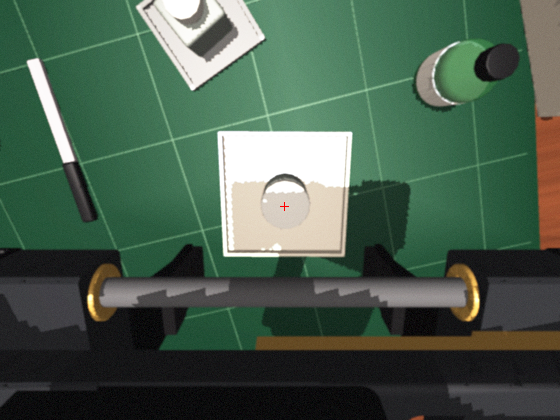

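The jar's cap is at about (285,205) in the lid, on the marker. I grip it again.

Emit:
jog_arm(delta_pos=[[0,0,-6],[0,0,-11],[0,0,-14],[0,0,-15.8],[0,0,-15.8],[0,0,-15.8],[0,0,-15.8],[0,0,-15.8],[0,0,-15.8],[0,0,-15.8],[0,0,-15.8],[0,0,-15.8]], turn=[0,0,0,0,0,0,0,0,0,0,0,0], grip=[0,0,0,0,0,1,1,1,1,1,1,1])

```text
time_s: 21.52
position: [0.4673, -0.1978, 0.0178]
tcp_rot: [[0.971, -0.241, 0.0], [-0.241, -0.971, -0.0], [0.0, 0.0, -1.0]]
force: [-0.2, -0.0, 4.3]
opening: 0.517
grasp_force: 30.0
```

Emit:
jog_arm(delta_pos=[[0,0,4],[0,0,8],[2.3,5.2,8],[4.6,10.3,8],[7,15.5,8],[9.2,20.7,8],[11.5,25.8,8],[13.8,31,8],[13.8,31,8],[13.8,31,8],[13.8,31,8],[13.8,31,5]], turn=[0,0,0,0,0,0,0,0,0,0,0,0], grip=[1,1,1,1,1,1,1,1,1,1,1,1])

```text
time_s: 23.02
position: [0.6073, 0.1107, 0.0695]
tcp_rot: [[0.97, -0.243, 0.006], [-0.243, -0.97, -0.0], [0.006, -0.001, -1.0]]
force: [-1.0, -0.2, -1.0]
opening: 0.52
grasp_force: 30.0
```

Emit:
jog_arm(delta_pos=[[0,0,-2],[0,0,-4],[0,0,-4.9],[0,0,-4.9],[0,0,-4.9],[0,0,-4.9]], turn=[0,0,0,0,0,0], grip=[1,1,1,1,1,1])

```text
time_s: 23.78
position: [0.6055, 0.1123, 0.0189]
tcp_rot: [[0.971, -0.241, 0.001], [-0.241, -0.971, 0.0], [0.001, -0.0, -1.0]]
force: [0.1, -0.1, -1.6]
opening: 0.521
grasp_force: 30.0
```

Emit:
jog_arm(delta_pos=[[0,0,0],[0,0,0],[0,0,0],[0,0,0],[0,0,0],[0,0,3],[0,0,8],[0,0,13],[0,-6,18],[0,-12,18],[-4,-18,18],[-8,-24,18]], turn=[0,0,0,0,0,0,0,0,0,0,0,0], grip=[0.3,0.3,0.3,0.3,0.3,0.3,0.3,0.3,0,0,0,0])

```text
time_s: 25.28
position: [0.5398, -0.1062, 0.1989]
tcp_rot: [[0.971, -0.241, 0.001], [-0.24, -0.971, -0.001], [0.002, 0.0, -1.0]]
force: [1.2, -1.1, 0.5]
opening: 0.98
grasp_force: 0.0
```

Emit:
jog_arm(delta_pos=[[0,-6,0],[0,-12,0],[-4,-18,0],[-8,-24,0],[-8,-24,0],[-8,-24,0]], turn=[0,0,0,0,0,0], grip=[0,0,0,0,0,0])

```text
time_s: 26.02
position: [0.4597, -0.3451, 0.1984]
tcp_rot: [[0.97, -0.243, 0.0], [-0.243, -0.97, 0.001], [0.0, -0.001, -1.0]]
force: [-1.0, 0.5, 0.1]
opening: 1.001
grasp_force: 0.0
```

```bash
python3 - <<'E'
from rig import *
import cv2
c=capture("top")["color"]; cv2.imwrite("pics/crop9.png",cv2.resize(c[135:315,155:425],(783,522),interpolation=cv2.INTER_CUBIC))
print(read_state()["position"],read_state()["time_s"])
E
```

```text
[ 0.46035947 -0.34376725  0.19838175] 26.075
```

View pics/crop9.png

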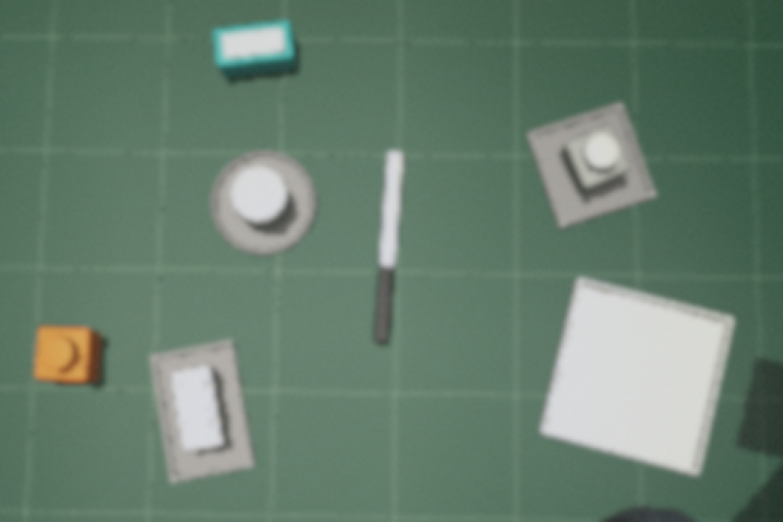

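All three stand upright in their own trays: jar cap at crop (260,194), bottle cap at (602,151), case centred at (198,408). The file and the look-alikes have not moved. I'll do a numeric check of the centring.

```bash
python3 - <<'E'
from rig import *
from h import *
c=capture("top")
for n,z,q in [("jar->.6055,.1122",.055,[(260,194)]),("cap->.6422,-.1626",.069,[(602,151)]),("case->.433,.1577",.043,[(171,370),(214,364),(225,446),(181,453)]),("spare .541,-.365",.1,[(2.9*(458-155),2.9*(230-135))])]:
    p=ray(c,np.array(q)/2.9+[155,135],z); d=np.roll(p,-1,0)-p
    print(n,p.mean(0).round(4),np.degrees(np.arctan2(d[:,1],d[:,0])).round(1))
E
```

```text
jar->.6055,.1122 [0.6053 0.1102 0.055 ] [0.]
cap->.6422,-.1626 [ 0.641  -0.1621  0.069 ] [0.]
case->.433,.1577 [0.4347 0.1559 0.043 ] [ -81.3 -170.3   99.8    9.2]
spare .541,-.365 [ 0.5413 -0.3652  0.1   ] [0.]
```

All are within about 2.5 mm of centre, so I hand in.

```bash
python3 -c "
from rig import *
print(hand_in())"
```

```text
the job is handed in; nothing more can be done
None
```

Handed in at about 26 s of the 104 s limit: jar in the round tray, bottle in the square tray, case lengthwise in the long tray, all upright and within about 2.5 mm of centre. I never touched the file, the nippers, the spare bottle or the look-alikes; no verdict came back at hand-in.

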